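# Load the counting bench and clamp its carriage at the distance mark

### The arm

A 6-joint arm with a two-finger parallel gripper is mounted at the origin on a cart in front of the work surface, level with it; the furniture and walls round the work are solid. World frame = base frame: x ahead of the robot, y to its left, z up, the work surface at z = 0. Lengths are in mm, angles in rad, forces in N, time in s.
With the tool pointing down it reaches from about 300 to 775 mm from the base axis. Payload 14.6 kg.
Tool frame: the origin (TCP) lies between the finger pads, 19 mm behind the fingertips; this is the grasp point; z points along the fingers, y is the line along which they close (so a half turn about z gives the same grasp; the last joint's range is limited). The gripper opens to 94 mm and grips with 3 to 60 N. Pads are 16 mm wide; open, the fingers measure 119 mm over their backs; the gripper's body (75 mm by 177 mm) begins 78 mm behind the grasp point.
Start: joints at [-1.38, 0.3, 1.521, -0, 1.321, -0.067], TCP at [140.218, -531.816, 224.246] pointing down, gripper open.
Joint ranges: [-3.03, 3.03], [-0.79, 2.21], [0.23, 2.52], [-1.04, 4.18], [0, 3.07], [-2.55, 2.55]. Speed limits (rad/s): [2.22, 2.22, 2.57, 3.14, 3.14, 3.14].

### API

Orientations are given as [roll, pitch, yaw] about the fixed x, y, z axes, in that order (R = Rz(yaw) Ry(pitch) Rx(roll)).
In Python, from cell import manip, eyes, ticket gives the robot as it stands. The module is installed in compiled form; this text tells all that it offers.
- The arm moves only by the tool arm_command, never from a script. Its argument "plan" is a list of rows, each a list of 5 numbers: the opening, from -1 (shut) to 1 (fully open), then the shift along the tool's x, y, z in m, then the turn about the tool's z in rad. In form: [[jaw, dx, dy, dz, roll], ...]. A call has 1 to 20 rows; each row shifts and turns the commanded pose from where the row before left it, along the tool's axes as they then stand; what a row does not reach is not made up. A row lasts 1/8 s, in which the tool goes at most 62.5 mm and 10.7 degrees, less where a joint would pass 70% of its speed; a pose out of reach is approached as far as the arm can. A call is refused whole if a number of a shift passes 0.0625 or a number of a turn 0.188, either way. A call with a gripper value outside its range is refused whole. The fingers move at their own pace and stop on an object; "newtons" is the grip in N (left out, the last holds). Time passes only in rows, so rows that do not move let the fingers close. It gives the time, the measured TCP pose, the force, the opening and the grip force at its end, in the units of the state.
- manip.read_state(): the state, without advancing time (a new reading comes with each control period).
- eyes.camera(name): name is "scene" or "side" or "wrist"; returns a dict with "img" (400x640x3 uint8, blue, green, red), "z_map" (400x640 float32, mm along the optical axis (not along the pixel's ray), 0 where there is no reading), "fx", "fy", "cx", "cy" (pixels), "eye" and "orientation" of the camera in the world. Camera axes: x right, y down, z forward; pixel columns grow to the right and rows downward; lengths in mm; the calibration is good to about 2 mm. A picture is of the moment at which its call begins.
- ticket.sign_off(): hands the job in; it is judged then, once.
The state is a dict: "clock": time; "joints": joint angles; "qd": joint speeds; "effort": joint torques, N m; "eef_pos": TCP position; "eef_rot": TCP orientation; "wrist_force": force on the tool from outside, world axes, zero at the start; "moment": the same for the moment, N m; "finger_gap": finger opening in mm; "finger_force": force on a finger pad.
Only numpy, scipy, OpenCV 4.12 (cv2) and the standard library are available. Lean on these libraries where they do the work, as an engineer would, in place of code of your own. Each camera call takes 0.05 s, during which the arm holds its last target. There are 200 camera calls.

### The job

Take the amber vial with the red cap out of the three-compartment bin and stand it down in the round socket of the blue sliding carriage, leaving the other two vials where they stand. Then push the sprung carriage away from the detector until its red pointer lines up with the orange index clip, hold it there with the red cam lever still open for a moment, and, without letting it leave the mark, squeeze the lever fully upright against the black grip plate. Finish still squeezing the lever and plate together at the mark: do not let go.

Things in the scene. Friction and masses are not known exactly. Their poses are not given: they have to be found in the camera images.
- rail: fixed bench: steel base 120 mm wide (x), y from -220 to +115 mm, 8 mm thick; aluminium rail 36 mm wide (top 26 mm) in its middle; white scale strip (top 18 mm) on its -x side. Origin on the desk in the rail's line, z up, y = sliding direction. Detector: steel cylinder lying along y at the -y end, face at y = -170 mm, top at 96 mm. It carries carriage and lever; yaw within 0.2 rad of 0
- carriage (a joint): slide of the blue carriage along the rail's +y, m: 0 home by the detector (start), 0.145 far stop. A spring pulls it home with about 3 N (friction 1 N): let go with the lever open, it runs back. Block 64 mm wide, y from -86 to +32 mm of point grip, top 45 mm above the desk; carries socket, grip plate, thumb rest and lever
- grip (a point): on the carriage, axes as the rail's: middle of the pair grip plate + closed lever, 98 mm above the desk. Black upright plate: x -14 to -4 mm, y -23 to +23 mm from here, top 115 mm above the desk. Closed lever: x +4 to +14 mm, 20 mm wide in y. The closed pair is 28 mm across in x, to be squeezed along x from above
- thumb_rest (a point): middle of the -y face of the black thumb rest, a flange on the plate's -x side: 8 mm thick, x -54 to -14 mm and y +15 to +23 mm from point grip, 63 to 115 mm above the desk. A finger standing before the plate with its side on this face pushes the carriage in +y, lever untouched; the spring keeps them in contact
- cam_lever (a joint): hinge of the red cam lever on the plate's +x side, rad: 0 closed (upright, parallel to the plate, hard stop), 0.42 fully open, top leaning to the rail's +x; starts at 0.34 to 0.42. Axis along y, 53 mm above the desk, 9 mm in +x of point grip. Stiff: about 4 N at its top, stays where left; in the last 0.07 rad its cam bites on the rail and brakes the carriage, about 8 N
- lever_tip (a point): centre of the rounded top of the red lever (10 mm thick, 22 mm long in y), 115 mm above the desk when closed
- socket (a point): centre of the floor of the vial socket on the carriage, 45 mm above the desk, 55 mm in -y of point grip: a round hole 28 mm wide in a white 44 x 44 mm block 20 mm high (its top 65 mm above the desk, mouth chamfered 2.5 mm)
- pointer (a point): tip of the red pointer on the carriage's -x side, over the white scale strip, in line (y) with the socket, 27 mm above the desk
- index_clip: fixed orange index clip on the white scale strip, 5 mm wide bar along its x, axes parallel to the rail's. The origin is the middle of the bar's underside, on top of the strip; the carriage is at the mark when the pointer has the same y in this frame. Somewhere else along the scale in every run, 65 to 130 mm of carriage slide from home
- bin: grey open bin fixed on the desk, 64 x 168 x 28 mm (x, y, z), walls 4 mm, floor 4 mm, three compartments side by side along its y, each about 53 x 56 mm. Origin: centre of its underside
- vial_3: the wanted vial: amber with a red cap, 24 mm in diameter up to 44 mm, cap 21.6 mm in diameter up to the top at 55 mm; about 22 g. Origin: centre of its underside; z up along the vial. Stands in one of the three compartments, about 27 mm of it above the bin's rim
- vial_1: yellow vial with a white cap, same size, in another compartment: leave it
- vial_2: white vial with a white cap, same size, in another compartment: leave it
Things that resemble listed ones, but are neither listed nor needed, are in the scene too. Leave any purple look-alike of the vial_3 alone.

How it is judged:
By the outcome, as a careful person would: the job done as asked, in the order asked, and still so for the second after the job is handed in, while the arm keeps its last pose, push and grip.
It also fails if it takes over 51 s, if anything falls off the work surface, if the arm or the gripper's body presses on something with over 40 N, if the wrist force passes 120 N, or if a joint passes its speed limit or range.

## Working session

There is one attempt and no reset: what is moved stays moved. The work goes in short steps, Python scripts to look and compute and a tool call to move; the robot and the scene stay as the last step left them, time stands still between calls to the robot, and variables do not carry over. Pictures are saved under pics/ and viewed, at most 10 in all, crops included, and the job is handed in when it is done.

Besides the shell and the picture viewer there is one more tool, called as a command line: name --pt "numbers of a row" for each row, then --argument value for the rest. arm_command: Moves the arm, as the interface text tells. Its arguments: {"type":"object","properties":{"plan":{"type":"array"},"newtons":{"type":"number"}},"required":["plan"]}

```bash
mkdir -p pics
cat > h.py <<'E'
import numpy as np, cv2
from scipy.spatial.transform import Rotation as R
from cell import manip, eyes, ticket
def Rm(o):
    o=np.array(o,float)
    if o.shape==(3,3): return o
    if o.size==4: return R.from_quat(o).as_matrix()
    return R.from_euler('xyz',o).as_matrix()
def ray(c,u,v):
    return Rm(c['orientation'])@np.array([(u-c['cx'])/c['fx'],(v-c['cy'])/c['fy'],1])
def onz(c,u,v,z):
    d=ray(c,u,v);e=np.array(c['eye'],float);return e+d*(z-e[2])/d[2]
def dep(c,u,v):
    return np.array(c['eye'])+ray(c,u,v)*c['z_map'][int(v),int(u)]
def proj(c,p):
    q=Rm(c['orientation']).T@(np.array(p,float)-c['eye']);return q[0]/q[2]*c['fx']+c['cx'],q[1]/q[2]*c['fy']+c['cy']
def cloud(c):
    v,u=np.mgrid[0:400,0:640];d=np.stack([(u-c['cx'])/c['fx'],(v-c['cy'])/c['fy'],np.ones(u.shape)],-1)*c['z_map'][...,None]
    return d@Rm(c['orientation']).T+np.array(c['eye'])
E
python3 - <<'E'
from h import *
print(manip.read_state())
for n in ['scene','side']:
    c=eyes.camera(n);cv2.imwrite(f'pics/{n}0.png',c['img']);print(n,c['eye'],c['orientation'],c['fx'],c['cx'],c['cy'])
E
```

```text
{'clock': 0.0, 'joints': array([-1.37958648e+00,  3.00471294e-01,  1.52156201e+00, -2.49026465e-06,
        1.32070253e+00, -6.65841434e-02]), 'qd': array([ 0.00133513, -0.00019275,  0.00044531, -0.00143599,  0.00122556,
        0.00031138]), 'effort': array([ 1.14683928e-03, -5.31800795e+01, -3.52740633e+01,  7.08815921e-02,
        2.44557374e-02, -1.05990912e-04]), 'eef_pos': array([ 140.18179064, -531.59311848,  223.69428053]), 'eef_rot': array([-3.14045185e+00, -7.36544596e-05,  2.57794568e-01]), 'wrist_force': array([0.33006089, 1.03212636, 1.00198356]), 'moment': array([-0.01298731, -0.04451111, -0.03008723]), 'finger_force': 0.0, 'finger_gap': 93.77054711855162}
scene [-160.75959791  369.89889047  480.04120237] [-2.02763044 -0.00240279 -2.08121255] 367.15229286956924 321.3669073685059 197.68252929227202
side [1212.25258341   41.00124008  552.81549721] [-2.13178617  0.01232382  1.62254897] 406.21569064381396 324.64172224273403 202.4443432413106
```

View pics/scene0.png

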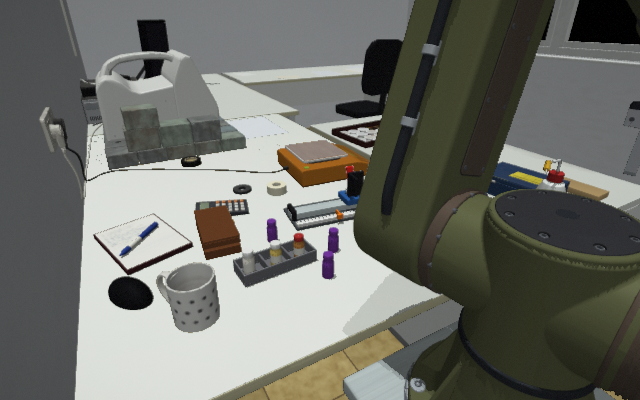

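View pics/side0.png

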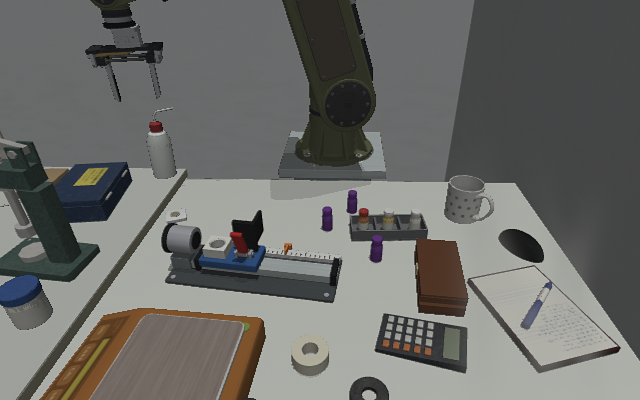

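Candidates for the vial: amber with red cap at side (364,218) / scene (298,243). Purple look-alikes are at side (327,218), (352,201), (376,248). The red-capped bottle at side (160,150) is far too big. I choose (364,218), the one in the bin. The blue carriage is at side (232,258), the red lever at (240,243) and the orange clip at (288,248).

Run:
```python
from h import *
C={n:eyes.camera(n) for n in ['scene','side']}
roi={'scene':(225,175,400,290),'side':(160,190,440,300)}
for n,c in C.items():
    P=cloud(c);hsv=cv2.cvtColor(c['img'],cv2.COLOR_BGR2HSV);H,S,V=cv2.split(hsv)
    M={'red':((H<6)|(H>174))&(S>150)&(V>80),'orange':(H>=6)&(H<18)&(S>150)&(V>100),'amber':(H>=6)&(H<24)&(S>90)&(V>60),'blue':(H>95)&(H<125)&(S>120)&(V>50),'black':(V<30)}
    x0,y0,x1,y1=roi[n]
    for k,m in M.items():
        m=m.astype(np.uint8);r=np.zeros_like(m);r[y0:y1,x0:x1]=m[y0:y1,x0:x1]
        N,L,st,ce=cv2.connectedComponentsWithStats(r)
        for i in range(1,N):
            if st[i,4]<6: continue
            p=P[L==i];print(n,k,st[i],ce[i].round(1),'med',np.median(p,0).round(0),'min',p.min(0).round(0),'max',p.max(0).round(0))
c=C['side'];cv2.imwrite('pics/crop.png',np.hstack([cv2.resize(c['img'][190:300,160:350],None,fx=4,fy=4,interpolation=cv2.INTER_CUBIC)]))
```

```text
scene red [294 234   9   8  62] [298.  237.4] med [447.  86.  57.] min [442.  75.  49.] max [459.  93.  59.]
scene orange [336 210   7   9  44] [338.8 214.6] med [539. -77.  24.] min [535. -83.  14.] max [560. -69.  29.]
scene orange [294 242   8   6  36] [297.4 245.1] med [445.  89.  39.] min [440.  82.  33.] max [453.  94.  43.]
scene amber [292 175  55  12 420] [316.9 178.8] med [ 769. -129.   22.] min [-161. -242.    6.] max [863. 370. 480.]
scene amber [240 199   4   3   8] [241.4 200.2] med [769. 110.  10.] min [766. 105.   8.] max [773. 115.  12.]
scene amber [228 200   4   3  10] [229.2 201. ] med [776. 143.  13.] min [772. 138.  10.] max [782. 147.  15.]
scene amber [234 200   4   2   7] [235.3 200.6] med [772. 127.  11.] min [768. 123.  11.] max [779. 130.  13.]
scene amber [225 206  16  46 375] [230.3 230.7] med [554. 197.  47.] min [-161.  175.    1.] max [685. 370. 480.]
scene amber [335 209   8  11  54] [338.8 214.4] med [540. -78.  24.] min [535. -90.   6.] max [583. -69.  30.]
scene amber [293 241  12   8  77] [298.3 244.4] med [445.  87.  39.] min [440.  72.  11.] ma
[... 1821 characters left out ...]
e blue [198 244  67  28 838] [234.4 261. ] med [ 621. -168.   43.] min [ 569. -242.   27.] max [1212.   41.  553.]
side black [233 211  30  41 631] [250.  230.5] med [ 591. -138.   95.] min [ 548. -173.   47.] max [1212.   41.  553.]
side black [162 223  12  29 112] [165.7 237.4] med [ 603. -305.   84.] min [ 568. -310.   46.] max [ 610. -299.   97.]
side black [192 232   8  17 112] [195.6 240. ] med [ 586. -253.   66.] min [ 569. -256.   47.] max [ 603. -250.   84.]
side black [194 247   9  24  87] [197.8 260.2] med [ 610. -249.   34.] min [ 573. -256.    8.] max [ 613. -245.   40.]
side black [330 259   9  27 147] [333.9 272.5] med [637.  23.  35.] min [597.  15.   9.] max [646.  29.  38.]
```

View pics/crop.png

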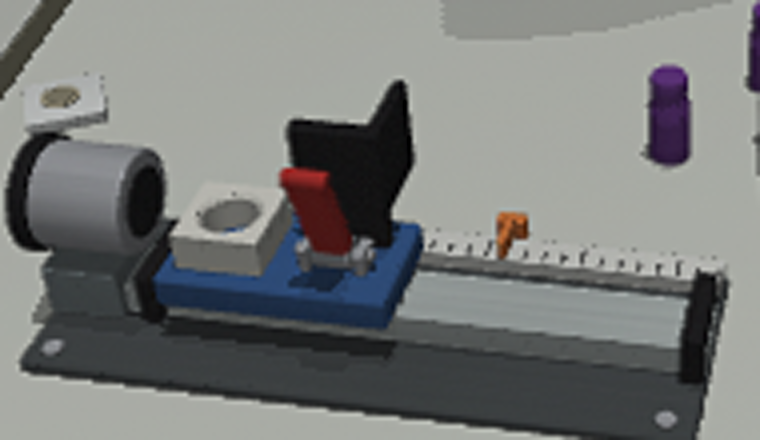

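Crop: white socket block at left of the carriage, red lever open in front of the black plate, thumb rest on the +y side, orange clip further along the scale. The triangulated amber vial is at about (453,83). Next I check the path for obstacles.

Run:
```python
from h import *
c=eyes.camera('side');P=cloud(c);ok=(c['z_map']>0)
hsv=cv2.cvtColor(c['img'],cv2.COLOR_BGR2HSV)
m=ok&(P[...,2]>110)&(P[...,0]>100)&(P[...,0]<750)&(P[...,1]>-520)&(P[...,1]<300)
N,L,st,ce=cv2.connectedComponentsWithStats(m.astype(np.uint8))
for i in range(1,N):
    if st[i,4]>15: p=P[L==i];print(st[i],p.min(0).round(),p.max(0).round())
m=(hsv[...,0]>130)&(hsv[...,0]<160)&(hsv[...,1]>80)
N,L,st,ce=cv2.connectedComponentsWithStats(m.astype(np.uint8))
for i in range(1,N):
    if st[i,4]>15: p=P[L==i];print('purple',ce[i],np.median(p,0).round())
# triangulate
s=eyes.camera('scene')
def tri(a,b):
    A=[];B=[]
    for cc,(u,v) in((s,a),(c,b)):
        d=ray(cc,u,v);d/=np.linalg.norm(d);M=np.eye(3)-np.outer(d,d);A.append(M);B.append(M@cc['eye'])
    return np.linalg.solve(sum(A),sum(B)).round(1)
print('cap',tri((298,237.4),(363.5,211.1)),'clip',tri((338.8,214.5),(287,246.5)))
```

```text
[ 106    0   57   99 1609] [ 100. -520.  207.] [ 201. -439.  456.]
[ 282    0   94  132 8374] [ 156. -108.  146.] [254. 112. 458.]
[146 107  27  45 633] [ 229. -480.  110.] [ 279. -400.  216.]
[   1  140   70   99 3390] [ 606. -520.  110.] [ 649. -473.  292.]
[231 210  30  16 155] [ 547. -176.  110.] [ 595. -125.  116.]
[230 232  12   6  55] [ 623. -167.  110.] [ 632. -147.  117.]
purple [352.02105263 201.32631579] [379.  57.  33.]
purple [326.99519231 218.54326923] [454.   1.  34.]
purple [376.42335766 248.15693431] [559. 106.  34.]
cap [451.8  82.9  52.9] clip [544.9 -78.8  21.6]
```

arm_command --pt "1 0 0 -0.06 -0.1875" --pt "1 0 0 -0.05 -0.1875" --pt "1 0 0 0 -0.1875" --pt "1 0 0 0 -0.1875" --pt "1 0 0 0 -0.1875" --pt "1 0 0 0 -0.1875" --pt "1 0 0 0 -0.1875" --pt "1 0.051 0.026 0 0" --pt "1 0.051 0.026 0 0" --pt "1 0.051 0.026 0 0" --pt "1 0.051 0.026 0 0" --pt "1 0.051 0.026 0 0" --pt "1 0.051 0.026 0 0" --pt "1 0.051 0.026 0 0" --pt "1 0.051 0.026 0 0" --pt "1 0.051 0.026 0.03 0" --pt "1 0.051 0.026 0.03 0" --pt "1 0.051 0.026 0.03 0" --pt "1 0.051 0.026 0.03 0" --newtons 15

```text
clock: 2.68
eef_pos: [449.6, 75.2, 217.5]
eef_rot: [3.141, -0.0, 1.571]
wrist_force: [0.4, -1.1, -0.5]
finger_gap: 94.1
finger_force: 0.0
```

Run:
```python
from h import *
c=eyes.camera('wrist');cv2.imwrite('pics/w1.png',c['img']);s=manip.read_state();print(s['clock'],s['eef_pos'],s['eef_rot'],s['joints'],c['eye'],c['orientation'],c['fx'])
hsv=cv2.cvtColor(c['img'],cv2.COLOR_BGR2HSV);H,S,V=cv2.split(hsv)
m=(((H<6)|(H>174))&(S>150)&(V>80)).astype(np.uint8);N,L,st,ce=cv2.connectedComponentsWithStats(m)
for i in range(1,N):
    if st[i,4]>40: print(st[i],ce[i],onz(c,*ce[i],55).round(1),np.median(cloud(c)[L==i],0).round(1))
```

```text
2.725 [449.94344346  79.14312972 213.39361778] [-3.13726597e+00 -8.30023693e-04  1.57238148e+00] [9.32389317e-02 1.03382082e-01 1.78333133e+00 1.28441799e-03
 1.25911204e+00 9.12555128e-02] [449.06443944 151.35480637 378.64089356] [ 2.87575251e+00 -1.43767384e-03  4.12619222e-04] 313.30229085427874
[312 176  20  19 276] [321.47826087 184.71014493] [454.9  82.   55. ] [454.4  83.   59.7]
[441 368  19  19 157] [449.63057325 378.63057325] [ 618.4 -168.7   55. ] [ 607.  -147.3   76. ]
```

View pics/w1.png

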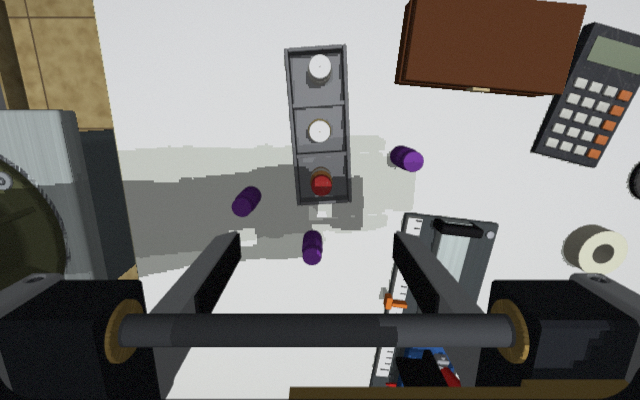

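The wrist view shows the bin with the red cap at (321,185), two white-capped vials at (319,131) and (319,66), and three purple ones outside the bin. The vial is at about (454.5,82.5), top about 55–59, which agrees with the text. I descend next.

arm_command --pt "1 0.002 0.003 0.04 0" --pt "1 0 0 0.05 0" --pt "1 0 0 0.04 0" --pt "1 0 0 0.015 0" --pt "1 0 0 0 0" --pt "1 0 0 0 0"

```text
clock: 3.48
eef_pos: [452.9, 75.3, 74.7]
eef_rot: [3.139, -0.0, 1.57]
wrist_force: [-0.4, 0.1, 0.0]
finger_gap: 94.3
finger_force: 0.0
```

Run:
```python
from h import *
s=manip.read_state();print(s['eef_pos'],s['wrist_force'])
c=eyes.camera('wrist')
hsv=cv2.cvtColor(c['img'],cv2.COLOR_BGR2HSV);H,S,V=cv2.split(hsv)
m=(((H<6)|(H>174))&(S>150)&(V>80)).astype(np.uint8);N,L,st,ce=cv2.connectedComponentsWithStats(m)
for i in range(1,N):
    if st[i,4]>40: print(st[i],ce[i],onz(c,*ce[i],55).round(1),np.median(cloud(c)[L==i],0).round(1))
```

```text
[452.93304     75.34261253  74.6609072 ] [-0.43138961  0.12149281  0.00715496]
[303 221  34  31 809] [318.98269468 236.21260816] [454.3  80.3  55. ] [454.3  82.3  59.7]
```

arm_command --pt "1 0.006 0.001 0.012 0" --pt "1 0 0 0.0125 0" --pt "1 0 0 0 0" --pt "1 0 0 0 0" --pt "-1 0 0 0 0" --pt "-1 0 0 0 0" --pt "-1 0 0 0 0" --pt "-1 0 0 0 0" --pt "-1 0 0 0 0" --pt "-1 0 0 0 0" --newtons 15

```text
clock: 4.78
eef_pos: [453.1, 81.3, 48.7]
eef_rot: [-3.142, -0.0, 1.57]
wrist_force: [-0.2, 0.4, 0.5]
finger_gap: 37.1
finger_force: 0.0
```

arm_command --pt "-1 0 0 0 0" --pt "-1 0 0 0 0" --pt "-1 0 0 0 0" --pt "-1 0 0 -0.015 0" --pt "-1 0 0 -0.05 0" --pt "-1 0 0 -0.055 0" --pt "-1 0 0 -0.05 0" --pt "-1 -0.04 0.023 0 0" --pt "-1 -0.05 0.029 0 0" --pt "-1 -0.05 0.029 0 0" --pt "-1 -0.05 0.029 0 0" --pt "-1 -0.04 0.023 0 0" --pt "-1 -0.02 0.012 0 0" --pt "-1 0 0 0 0" --pt "-1 0 0 0 0"

```text
clock: 6.65
eef_pos: [597.6, -168.0, 219.3]
eef_rot: [3.141, -0.0, 1.571]
wrist_force: [-0.4, -0.4, -0.4]
finger_gap: 23.5
finger_force: 14.9
```

Run:
```python
from h import *
c=eyes.camera('wrist');cv2.imwrite('pics/w2.png',c['img']);s=manip.read_state();print(s['clock'],s['eef_pos'],s['eef_rot'],s['finger_gap'],s['finger_force'],c['eye'],c['orientation'])
```

```text
6.7 [ 597.66521573 -167.85212119  219.30888771] [ 3.14130161e+00 -1.06218635e-05  1.57109293e+00] 23.597858014264652 14.91779710224364 [597.18340464 -91.91829872 380.45171302] [ 2.87582478e+00 -8.29921167e-04  5.03975767e-04]
```

View pics/w2.png

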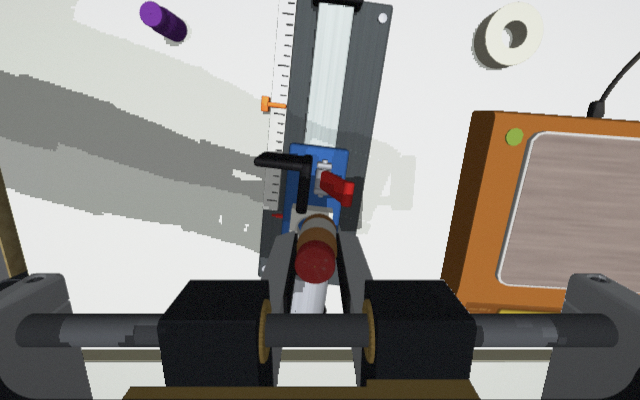

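View: vial held at (316,260), socket block just beneath it, pointer tip about (275,215), clip at (275,103), lever top (343,190), plate/thumb rest at (300,175). The rail is yawed slightly. Measuring.

Run:
```python
from h import *
c=eyes.camera('wrist');im=c['img'];hsv=cv2.cvtColor(im,cv2.COLOR_BGR2HSV);H,S,V=cv2.split(hsv)
g=cv2.cvtColor(im,cv2.COLOR_BGR2GRAY).astype(int)
P=cloud(c)
# base right edge z=8
pts=[];pl=[]
for r in range(25,140,3):
    row=g[r];d=row[345:405];k=345+np.argmax(np.diff(d)); pts.append(onz(c,k+.5,r,8)[:2])
    ls=[u for u in range(255,330) if g[r,u]>200 and False]
pts=np.array(pts);f=np.polyfit(pts[:,1],pts[:,0],1);res=pts[:,0]-np.polyval(f,pts[:,1]);ok=abs(res)<3;f=np.polyfit(pts[ok,1],pts[ok,0],1)
print('base right edge x=',f,'n',ok.sum(),'yaw',-np.arctan(f[0]))
m=((H>100)&(H<125)&(S>120)&(V>60)).astype(np.uint8)
N,L,st,ce=cv2.connectedComponentsWithStats(m)
for i in range(1,N):
    if st[i,4]>60: print('blue',st[i],np.percentile(P[L==i],[1,50,99],axis=0).round(0).tolist())
bm=[]
for r in range(150,230,3):
    u=np.where(m[r,325:365])[0]
    if len(u): bm.append(onz(c,325+u.max()+.5,r,45)[:2])
bm=np.array(bm);fb=np.polyfit(bm[:,1],bm[:,0],1);rb=bm[:,0]-np.polyval(fb,bm[:,1]);o=abs(rb)<2;fb=np.polyfit(bm[o,1],bm[o,0],1);print('blue right edge',fb,o.sum(),rb.round(1))
for k,mm,z in [('red',((H<6)|(H>174))&(S>140)&(V>60),27),('or',(H>=6)&(H<18)&(S>150)&(V>100),22)]:
    N,L,st,ce=cv2.connectedComponentsWithStats(mm.astype(np.uint8))
    for i in range(1,N):
        if st[i,4]>5 and ce[i][0]<400 and ce[i][1]<245: print(k,st[i],ce[i].round(1),onz(c,*ce[i],z).round(1),np.percentile(P[L==i],[2,50,98],axis=0).round(0).tolist())
cv2.imwrite('pics/w3.png',cv2.resize(im[85:265,225:405],None,fx=3.3,fy=3.3,interpolation=cv2.INTER_CUBIC))
```

```text
base right edge x= [1.15724037e-01 6.75378788e+02] n 39 yaw -0.11521155462390502
blue [ 289  143   60   87 1553] [[570.0, -207.0, 43.0], [607.0, -139.0, 46.0], [630.0, -120.0, 68.0]]
blue [281 170  19  64 606] [[558.0, -219.0, 43.0], [567.0, -176.0, 46.0], [578.0, -148.0, 48.0]]
blue right edge [1.17451043e-01 6.46649524e+02] 18 [ -0.5   1.1   0.5   1.    1.5   0.9   1.4   0.9   1.4   1.9 -13.8  -7.8
  -2.8   1.    1.5   2.    1.4   2.    1.4   1.9   1.3   1.8]
red [320 171  35  36 757] [337.3 187.9] [ 621.8 -171.3   27. ] [[602.0, -166.0, 64.0], [617.0, -155.0, 103.0], [629.0, -146.0, 118.0]]
red [272 214  11   4  35] [277.6 215.3] [ 551.7 -204.5   27. ] [[545.0, -212.0, 9.0], [553.0, -203.0, 30.0], [557.0, -202.0, 31.0]]
or [261  97  25  15 165] [269.4 104.6] [546.2 -79.1  22. ] [[538.0, -85.0, 24.0], [545.0, -80.0, 29.0], [563.0, -72.0, 32.0]]
```

View pics/w3.png

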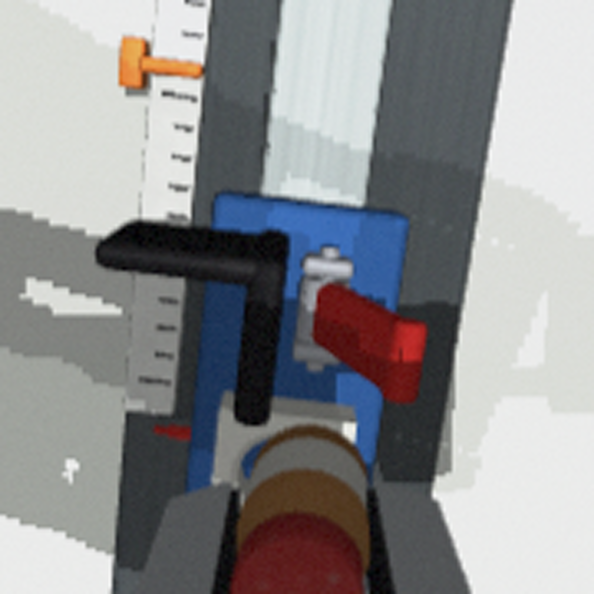

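arm_command --pt "-1 -0.02 -0.0035 0 0" --pt "-1 -0.021 -0.0035 0 0.1155" --pt "-1 0 0 0.03 0" --pt "-1 0 0 0.03 0" --pt "-1 0 0 0 0" --pt "-1 0 0 0 0"

```text
clock: 7.5
eef_pos: [591.3, -210.3, 160.2]
eef_rot: [3.14, 0.0, 1.455]
wrist_force: [0.5, 0.1, 1.1]
finger_gap: 23.9
finger_force: 14.9
```

Run:
```python
from h import *
c=eyes.camera('wrist');s=manip.read_state();print(s['clock'],s['eef_pos'],s['eef_rot'])
d=eyes.camera('side')
im=c['img'];H,S,V=cv2.split(cv2.cvtColor(im,cv2.COLOR_BGR2HSV))
m=(((H<6)|(H>174))&(S>140)&(V>60)).astype(np.uint8);N,L,st,ce=cv2.connectedComponentsWithStats(m)
P=cloud(c)
for i in range(1,N):
    if st[i,4]>8: print(st[i],ce[i].round(1),onz(c,*ce[i],s['eef_pos'][2]+6.3).round(1),np.median(P[L==i],0).round(1))
a=cv2.resize(im[130:330,220:420],(400,400),interpolation=cv2.INTER_CUBIC)
x0,y0=[int(v) for v in proj(d,[591,-209,90])];print(x0,y0)
b=cv2.resize(d['img'][y0-50:y0+50,x0-50:x0+50],(400,400),interpolation=cv2.INTER_CUBIC)
cv2.imwrite('pics/w4.png',np.hstack([a,b]))
# white socket block in side view
Q=cloud(d);mm=(Q[...,2]>58)&(Q[...,2]<74)&(abs(Q[...,0]-591)<45)&(abs(Q[...,1]+209)<35)&(d['img'].min(2)>110)
print(mm.sum(),np.percentile(Q[mm],[3,50,97],axis=0).round(1))
```

```text
7.55 [ 591.40806957 -210.25249782  160.44641279] [3.13941431e+00 6.90305631e-04 1.45477537e+00]
[ 321  130   45   35 1259] [344.3 144.9] [ 611.7 -149.5  166.7] [ 617.2 -155.7  105.4]
[268 195  13   5  42] [274.6 196.6] [ 574.1 -171.3  166.7] [ 551.9 -203.7   29.5]
[ 295  241   40   42 1366] [314.7 261.6] [ 590.2 -209.6  166.7] [ 590.5 -207.3  171.4]
214 232
47 [[ 575.2 -229.7   58.9]
 [ 609.9 -196.5   63.8]
 [ 615.6 -188.    65.7]]
```

View pics/w4.png

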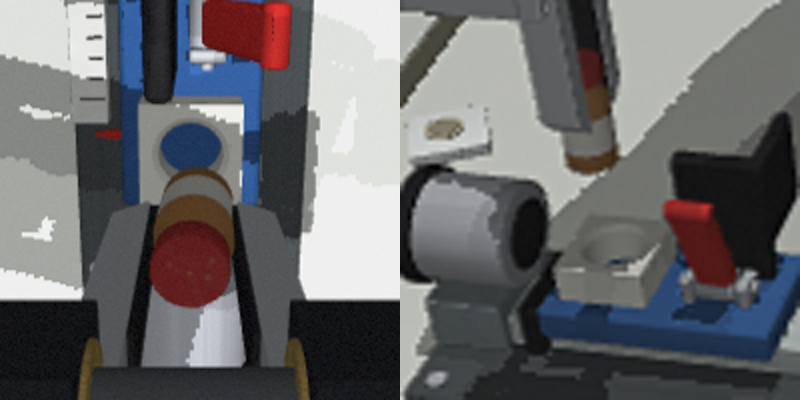

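Left: the mouth of the socket at about wrist pixel (315,205), the vial in line with it laterally. Right: vial hanging upright above, just behind the block. Computing the socket centre.

Run:
```python
from h import *
c=eyes.camera('wrist');d=eyes.camera('side');im=c['img'];g=cv2.cvtColor(im,cv2.COLOR_BGR2GRAY).astype(int)
ey=np.array([.115,.9934]);ex=np.array([.9934,-.115])
print('row col315',g[172:216,318].tolist());print('col row190',g[186,280:350].tolist())
for n,(u,v) in dict(back=(318,180.5),left=(288.5,184),right=(341.5,184),pointer=(270,197)).items():
    p=onz(c,u,v,27 if n=='pointer' else 65)[:2];print(n,p.round(1),'rail',(p@ex).round(1),(p@ey).round(1))
print('tcp',manip.read_state()['eef_pos'][:2]@ex,manip.read_state()['eef_pos'][:2]@ey)
# side view: block top corners from the crop (pixel = 164+cx/4, 182+cy/4)
for n,(a,b) in dict(nl=(556,270),nr=(655,282),fr=(678,222),fl=(582,213),hole=(622,243)).items():
    p=onz(d,164+(a-400)/4,182+b/4,65)[:2];print('side',n,p.round(1),(p@ex).round(1),(p@ey).round(1))
```

```text
row col315 [92, 92, 90, 92, 90, 87, 109, 112, 112, 105, 159, 226, 190, 140, 141, 141, 142, 130, 119, 97, 65, 46, 52, 52, 54, 50, 52, 53, 50, 53, 50, 51, 49, 55, 48, 53, 54, 49, 50, 52, 48, 52, 51, 52]
col row190 [41, 44, 48, 50, 44, 51, 52, 52, 74, 138, 141, 140, 141, 140, 142, 142, 142, 140, 141, 141, 142, 140, 140, 139, 141, 141, 140, 142, 144, 140, 139, 141, 143, 141, 143, 141, 140, 141, 141, 146, 191, 192, 191, 191, 201, 238, 238, 238, 240, 239, 239, 240, 238, 239, 238, 239, 238, 239, 239, 239, 236, 204, 91, 92, 92, 92, 92, 92, 84, 76]
back [ 595.6 -185.8] rail 613.0 -116.1
left [ 570.8 -185.9] rail 588.4 -119.1
right [ 614.8 -191.1] rail 632.7 -119.1
pointer [ 547.  -204.2] rail 566.8 -140.0
tcp 611.5115514656294 -140.55139421065473
side nl [ 614.  -229.5] 636.4 -157.4
side nr [ 621.2 -179.6] 637.8 -107.0
side fr [ 574.2 -180.1] 591.1 -112.8
side fl [ 568.5 -230.4] 591.3 -163.5
side hole [ 592.1 -203.5] 611.6 -134.0
```

arm_command --pt "-1 0.002 0 0.015 0" --pt "-1 0 0 0.02 0" --pt "-1 0 0 0.008 0" --pt "-1 0 0 0.006 0" --pt "-1 0 0 0.006 0" --pt "-1 0 0 0.005 0" --pt "-1 0 0 0.003 0" --pt "-1 0 0 0 0"

```text
clock: 8.7
eef_pos: [591.0, -207.7, 95.4]
eef_rot: [-3.141, -0.0, 1.455]
wrist_force: [-2.3, -1.1, -1.6]
finger_gap: 23.4
finger_force: 14.9
```

Run:
```python
from h import *
s=manip.read_state();print(s['eef_pos'],s['wrist_force'],s['moment'],s['finger_gap'])
```

```text
[ 591.03021753 -207.74746524   95.38882104] [-2.25472355 -1.14579049 -1.55534976] [-0.24878642  0.32051292  0.03523494] 23.411335954588306
```

arm_command --pt "-1 0 0 0.0015 0" --pt "-1 0 0 0 0" --pt "1 0 0 0 0" --pt "1 0 0 0 0" --pt "1 0 0 0 0" --pt "1 0 0 0 0" --pt "1 0 0 -0.02 0" --pt "1 0 0 -0.04 0" --pt "1 0 0 -0.02 0" --pt "1 0 0 0 0" --pt "1 0 0 0 0"

```text
clock: 10.07
eef_pos: [590.9, -207.7, 173.7]
eef_rot: [-3.141, -0.0, 1.455]
wrist_force: [0.4, -0.2, -0.5]
finger_gap: 93.9
finger_force: 0.0
```

Run:
```python
from h import *
c=eyes.camera('wrist');d=eyes.camera('side');s=manip.read_state();print(s['clock'],s['eef_pos'],s['eef_rot'],s['finger_gap'])
a=cv2.resize(c['img'][80:330,195:445],(400,400),interpolation=cv2.INTER_CUBIC)
b=cv2.resize(d['img'][182:282,164:264],(400,400),interpolation=cv2.INTER_CUBIC)
cv2.imwrite('pics/w5.png',np.hstack([a,b]))
H,S,V=cv2.split(cv2.cvtColor(c['img'],cv2.COLOR_BGR2HSV));P=cloud(c)
ey=np.array([.115,.9934]);ex=np.array([.9934,-.115])
for k,m,z in (('red',((H<6)|(H>174))&(S>140)&(V>60),[27,100,115]),('or',(H>=6)&(H<18)&(S>150)&(V>100),[21,23,25])):
  N,L,st,ce=cv2.connectedComponentsWithStats(m.astype(np.uint8))
  for i in range(1,N):
    if st[i,4]>8: print(k,st[i],ce[i].round(1),[[(onz(c,*ce[i],q)[:2]@ex).round(1),(onz(c,*ce[i],q)[:2]@ey).round(1)] for q in z],np.median(P[L==i],0).round(1))
```

```text
10.175 [ 590.82158174 -207.61439714  173.17741601] [-3.13994621e+00 -5.00230041e-04  1.45483007e+00] 94.26060787555521
red [ 322  132   42   34 1106] [343.7 146.9] [[np.float64(637.2), np.float64(-90.7)], [np.float64(630.9), np.float64(-83.9)], [np.float64(629.6), np.float64(-82.6)]] [ 617.1 -155.7  105.2]
red [271 194  12   5  50] [277.2 196. ] [[np.float64(570.9), np.float64(-139.9)], [np.float64(580.3), np.float64(-121.5)], [np.float64(582.3), np.float64(-117.7)]] [ 551.1 -203.9   29.3]
red [305 202  26  29 595] [317.4 215.8] [[np.float64(611.7), np.float64(-160.9)], [np.float64(611.5), np.float64(-137.5)], [np.float64(611.4), np.float64(-132.7)]] [ 591.5 -206.7  100.5]
or [  495    26   145   253 14529] [551.4 166.8] [[np.float64(847.4), np.float64(-111.1)], [np.float64(845.9), np.float64(-110.8)], [np.float64(844.4), np.float64(-110.5)]] [ 791.1 -202.3   62.2]
or [242  55  30  19 256] [253.4  63.6] [[np.float64(552.3), np.float64(-14.8)], [np.float64(552.6), np.float64(-15.1)], [np.float64(553.0), np.float64(-15.4)]] [545.8 -80.1  29.3]
or [626 285  14   9  77] [634.1 287.7] [[np.float64(967.0), np.float64(-247.5)], [np.float64(964.8), np.float64(-246.3)], [np.float64(962.5), np.float64(-245.1)]] [ 902.3 -336.1   49.3]
or [482 293   8  21  65] [486.  304.2] [[np.float64(803.8), np.float64(-268.5)], [np.float64(802.6), np.float64(-267.2)], [np.float64(801.4), np.float64(-265.9)]] [ 756.5 -344.5   41.4]
```

View pics/w5.png

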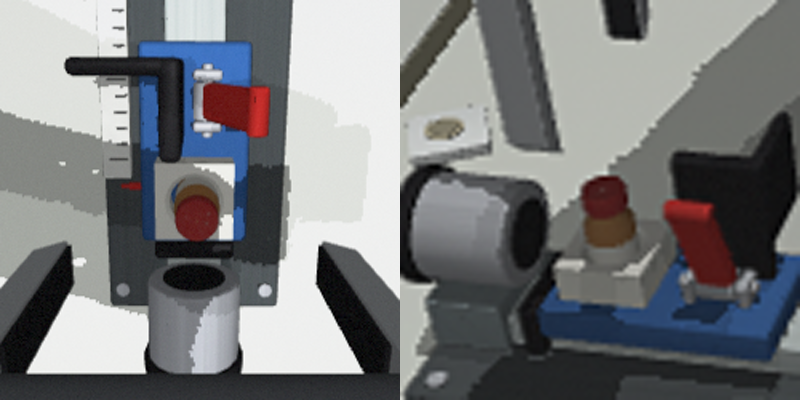

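The vial stands in the socket with its top at about 100 mm, and the carriage is free. Next I lower the open fingers over the plate, clear of the lever.

arm_command --pt "1 0.03 0.008 0 0" --pt "1 0.027 0.007 0 0" --pt "1 0 0 0.02 0" --pt "1 0 0 0.03 0" --pt "1 0 0 0.0255 0" --pt "1 0 0 0 0" --pt "1 0 0 0 0"

```text
clock: 11.05
eef_pos: [613.0, -153.0, 99.5]
eef_rot: [3.141, 0.0, 1.455]
wrist_force: [1.4, 0.5, 0.6]
finger_gap: 93.9
finger_force: 0.0
```

Run:
```python
from h import *
c=eyes.camera('wrist');s=manip.read_state();print(s['clock'],s['eef_pos'],s['eef_rot'],s['wrist_force'])
cv2.imwrite('pics/w6.png',c['img'])
```

```text
11.1 [ 613.15876967 -153.04965056   99.8795783 ] [3.14011365e+00 2.63684924e-04 1.45480460e+00] [ 0.41248573 -0.49084247  0.66762082]
```

View pics/w6.png

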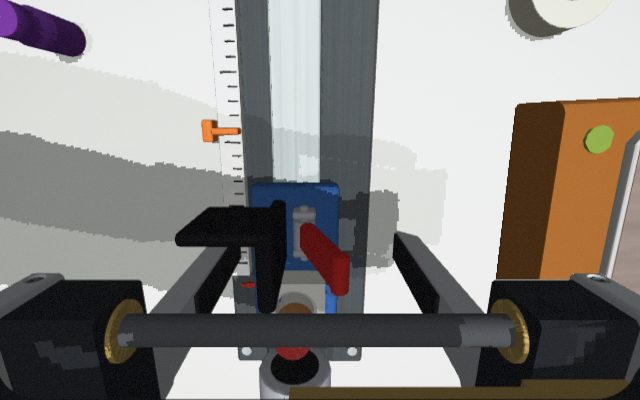

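The left finger stands behind the thumb rest (180–245, 207–245), and the right finger is clear of the lever (340,290). Pointer at (247,285), clip bar at (230,131). Pushing to just short of the mark.

arm_command --pt "1 0.003 0 0 0" --pt "1 0.004 0 0 0" --pt "1 0.01 0 0 0" --pt "1 0.016 0 0 0" --pt "1 0.018 0 0 0" --pt "1 0.018 0 0 0" --pt "1 0.018 0 0 0" --pt "1 0.014 0 0 0" --pt "1 0.01 0 0 0" --pt "1 0.004 0 0 0" --pt "1 0 0 0 0" --pt "1 0 0 0 0"

```text
clock: 12.6
eef_pos: [625.8, -38.9, 98.5]
eef_rot: [-3.141, -0.0, 1.454]
wrist_force: [0.4, -3.1, 0.6]
finger_gap: 93.8
finger_force: 1.2
```

```bash
cat > mark.py <<'E'
from h import *
ey=np.array([.115,.9934]);ex=np.array([.9934,-.115])
def meas(n,save=None):
    c=eyes.camera(n);H,S,V=cv2.split(cv2.cvtColor(c['img'],cv2.COLOR_BGR2HSV));P=cloud(c);out={}
    for k,m,z in (('red',((H<7)|(H>173))&(S>120)&(V>50),27),('or',(H>=7)&(H<20)&(S>140)&(V>80),23)):
        N,L,st,ce=cv2.connectedComponentsWithStats(m.astype(np.uint8))
        for i in range(1,N):
            if st[i,4]<4: continue
            p=onz(c,*ce[i],z)[:2];a=p@ex
            if 535<a<590 and -160<p@ey<20: print(n,k,st[i],ce[i].round(1),'rail',a.round(1),(p@ey).round(1))
    return c
E
python3 - <<'E'
from mark import *
s=manip.read_state();print(s['clock'],s['eef_pos'],s['eef_pos'][:2]@ey,s['wrist_force'])
for n in ('wrist','scene','side'):
    c=meas(n);u,v=proj(c,[548,-85,25]);u,v=int(u),int(v);print(n,u,v)
    k=35 if n=='wrist' else 20
    b=cv2.resize(c['img'][max(v-k,0):v+k,u-k:u+k],(266,266),interpolation=cv2.INTER_NEAREST)
    out=b if n=='wrist' else np.hstack([out,b])
cv2.imwrite('pics/w7.png',out)
E
```

```text
12.6 [625.77439295 -38.91657709  98.50077526] 33.30432750811153 [ 0.43012265 -3.05755253  0.59921548]
wrist red [243 285  14   7  58] [250.4 288.2] rail 570.9 -28.3
wrist or [231 268  19  11 169] [240.4 273.4] rail 562.4 -16.9
wrist 230 279
scene 340 212
side red [299 239   6  21  71] [301.  249.7] rail 562.6 16.9
side 283 246
```

View pics/w7.png

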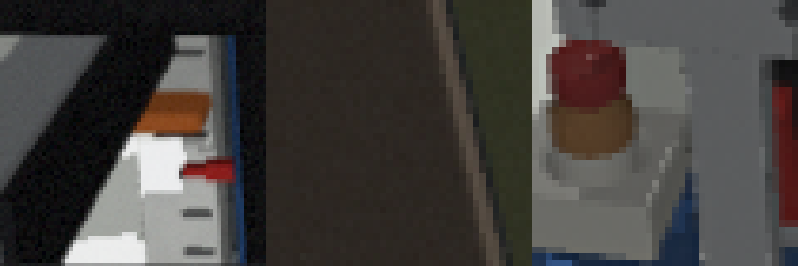

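The wrist crop shows the orange bar at row ~273 and the red pointer tip at row ~288: about 10 mm to go. I need the bar's faces and heights.

Run:
```python
from mark import *
C=[eyes.camera('wrist') for _ in range(4)];c=C[0];c['z_map']=np.mean([q['z_map'] for q in C],0)
P=cloud(c)
for u in (244,247):
  print(u)
  for v in range(262,296):
    p=P[v,u];print(v,c['img'][v,u].tolist(),'s%.1f z%.1f'%(p[:2]@ey,p[2]),end=' | ')
```

```text
244
262 [129, 131, 131] s-8.4 z19.1 | 263 [129, 132, 132] s-9.4 z19.0 | 264 [128, 130, 129] s-10.5 z18.5 | 265 [130, 131, 131] s-11.3 z18.9 | 266 [132, 133, 132] s-12.3 z18.7 | 267 [99, 109, 121] s-13.1 z19.0 | 268 [47, 69, 105] s-12.6 z21.8 | 269 [23, 54, 101] s-12.8 z23.1 | 270 [24, 53, 102] s-12.7 z25.1 | 271 [25, 56, 103] s-12.8 z26.7 | 272 [22, 55, 101] s-12.9 z28.2 | 273 [26, 60, 115] s-12.9 z29.8 | 274 [27, 66, 130] s-13.3 z30.7 | 275 [31, 73, 141] s-14.1 z31.0 | 276 [36, 78, 143] s-15.1 z30.7 | 277 [34, 74, 140] s-16.1 z30.5 | 278 [25, 59, 111] s-17.3 z30.0 | 279 [39, 48, 67] s-24.2 z19.2 | 280 [111, 113, 111] s-25.5 z18.7 | 281 [132, 134, 134] s-26.5 z18.5 | 282 [153, 157, 154] s-27.4 z18.6 | 283 [166, 169, 166] s-28.4 z18.5 | 284 [163, 167, 166] s-28.9 z19.2 | 285 [164, 168, 166] s-30.0 z19.1 | 286 [104, 106, 121] s-26.4 z26.9 | 287 [16, 13, 80] s-26.0 z29.1 | 288 [20, 22, 119] s-26.9 z29.1 | 289 [29, 30, 138] s-27.8 z29.3 | 290 [104, 108, 131] s-35.1 z18.5 | 291 [154, 156, 156] s-36.1 z18.6 | 292 [168, 170, 168] s-36.6 z19.4 | 293 [166, 171, 168] s-38.1 z18.5 | 294 [169, 1
[... 516 characters left out ...]
2] s-14.6 z29.9 | 276 [28, 65, 123] s-14.9 z31.1 | 277 [42, 71, 125] s-16.2 z30.4 | 278 [32, 52, 90] s-23.0 z19.7 | 279 [38, 40, 48] s-24.1 z19.4 | 280 [110, 111, 110] s-25.3 z18.9 | 281 [130, 132, 132] s-26.2 z19.0 | 282 [131, 132, 132] s-27.4 z18.6 | 283 [134, 136, 136] s-28.6 z18.3 | 284 [154, 157, 158] s-29.2 z18.9 | 285 [163, 166, 165] s-30.3 z18.5 | 286 [103, 104, 119] s-26.3 z27.0 | 287 [16, 17, 81] s-26.2 z28.8 | 288 [25, 28, 121] s-26.6 z29.7 | 289 [25, 29, 136] s-27.4 z29.9 | 290 [107, 111, 153] s-35.4 z18.0 | 291 [157, 159, 167] s-36.2 z18.4 | 292 [170, 171, 170] s-36.9 z18.8 | 293 [166, 168, 167] s-38.0 z18.6 | 294 [167, 171, 170] s-39.1 z18.4 | 295 [168, 170, 170] s-40.0 z18.5 |
```

arm_command --pt "1 0.004 0 0 0" --pt "1 0.004 0 0 0" --pt "1 0.0025 0 0 0" --pt "1 0.0013 0 0 0" --pt "1 0 0 0 0" --pt "1 0 0 0 0" --pt "1 0 0 0 0"

```text
clock: 13.82
eef_pos: [627.3, -26.9, 98.6]
eef_rot: [-3.141, -0.0, 1.455]
wrist_force: [-0.7, -1.0, -2.4]
finger_gap: 94.1
finger_force: 1.2
```

```bash
cat > gap.py <<'E'
from mark import *
def gap(n=4):
    s=manip.read_state();print(s['clock'],s['eef_pos'],s['eef_rot'],'s',s['eef_pos'][:2]@ey,'x',s['eef_pos'][:2]@ex,s['wrist_force'],s['finger_gap'],s['finger_force'])
    C=[eyes.camera('wrist') for _ in range(n)];c=C[0];c['z_map']=np.mean([q['z_map'] for q in C],0)
    P=cloud(c);H,S,V=cv2.split(cv2.cvtColor(c['img'],cv2.COLOR_BGR2HSV));s=P[...,:2]@ey;a=P[...,:2]@ex;z=P[...,2]
    print('rail x of strip pix',)
    red=((H<7)|(H>173))&(S>120)&(V>50)&(z>24)&(z<33)&(a<585)&(a>545);o=(H>=7)&(H<20)&(S>120)&(V>60)&(z>19)&(z<34)&(a<585)&(a>545)
    for n,m in(('red',red),('or',o)):
        if m.sum(): print(n,m.sum(),'s pct',np.percentile(s[m],[0,10,50,90,100]).round(1),'a',np.percentile(a[m],[0,50,100]).round(1))
    for u in range(242,256,2):
        r=np.where(red[:,u])[0];q=np.where(o[:,u])[0]
        print(u,'red',[(v,round(s[v,u],1)) for v in r],'or',[(v,round(s[v,u],1),round(z[v,u],1)) for v in q])
    return c
E
python3 - <<'E'
from gap import *
gap()
E
```

```text
13.825 [627.30290675 -26.92729406  98.63957797] [-3.14140201e+00 -1.07030934e-04  1.45475096e+00] s 45.39026035743621 x 626.2593463783016 [-0.7199035  -0.96816607 -2.3507676 ] 94.097152557596 1.245490238070488
rail x of strip pix
red 37 s pct [-16.6 -16.4 -14.4 -13.  -12.7] a [570.5 573.1 575.6]
or 281 s pct [-23.8 -17.2 -13.2 -12.6 -12.3] a [546.7 559.8 570.2]
242 red [] or [(np.int64(281), np.float64(-12.7), np.float64(21.6)), (np.int64(282), np.float64(-12.9), np.float64(22.9)), (np.int64(283), np.float64(-12.7), np.float64(24.9)), (np.int64(284), np.float64(-13.1), np.float64(25.8)), (np.int64(286), np.float64(-12.9), np.float64(29.5)), (np.int64(287), np.float64(-13.2), np.float64(30.5)), (np.int64(288), np.float64(-14.2), np.float64(30.3)), (np.int64(289), np.float64(-14.8), np.float64(30.9)), (np.int64(290), np.float64(-15.9), np.float64(30.5)), (np.int64(291), np.float64(-16.6), np.float64(30.9))]
244 red [] or [(np.int64(281), np.float64(-12.9), np.float64(21.4)), (np.int64(282), np.float64(-12.8), np.float64(23.1)), (np.int64(283), np.float64(-12.8), np.float64(24.9)), (np.
[... 1672 characters left out ...]
 (np.int64(288), np.float64(-14.5)), (np.int64(289), np.float64(-15.5)), (np.int64(290), np.float64(-16.6))] or [(np.int64(282), np.float64(-13.3), np.float64(22.2)), (np.int64(283), np.float64(-14.3), np.float64(22.2)), (np.int64(284), np.float64(-14.6), np.float64(23.3))]
252 red [(np.int64(286), np.float64(-12.7)), (np.int64(287), np.float64(-13.9)), (np.int64(288), np.float64(-14.4)), (np.int64(289), np.float64(-15.5)), (np.int64(290), np.float64(-16.6))] or []
254 red [(np.int64(285), np.float64(-13.2)), (np.int64(286), np.float64(-12.7)), (np.int64(287), np.float64(-13.5)), (np.int64(288), np.float64(-14.5)), (np.int64(289), np.float64(-15.8)), (np.int64(290), np.float64(-16.5))] or []
```

Pointer centre at s≈-15.0 against the bar centre at -15.2, so it is on the mark. I hold for a moment with the lever open, then centre the gripper over the pair while partly closing it.

arm_command --pt "1 0 0 0 0" --pt "1 0 0 0 0" --pt "1 0 0 0 0" --pt "1 0 0 0 0" --pt "1 0 0 0 0" --pt "1 0 0 0 0" --pt "0.9 0 -0.003 0 0" --pt "0.8 0 -0.003 0 0" --pt "0.75 0 -0.003 0 0" --pt "0.75 0 -0.003 0 0" --pt "0.75 0 -0.003 0 0" --pt "0.75 0 0 0 0" --newtons 30

```text
clock: 15.52
eef_pos: [612.1, -25.2, 98.8]
eef_rot: [-3.141, -0.0, 1.455]
wrist_force: [-0.9, -2.4, 1.1]
finger_gap: 82.0
finger_force: 1.3
```

Run:
```python
from gap import *
gap()
```

```text
15.525 [612.10260041 -25.1701868   98.78208816] [-3.14099465e+00 -1.28358445e-05  1.45476159e+00] s 45.38773547633596 x 610.9572947332992 [-0.93575387 -2.35208692  1.11217715] 81.98665066844494 1.2972283735871315
rail x of strip pix
red 46 s pct [-16.7 -16.4 -14.  -13.  -12.8] a [570.  573.7 576.7]
or 392 s pct [-21.9 -17.2 -12.9  -9.7  -6.9] a [545.  555.3 570. ]
242 red [] or [(np.int64(275), np.float64(-7.3), np.float64(21.5)), (np.int64(276), np.float64(-7.0), np.float64(23.7)), (np.int64(277), np.float64(-7.0), np.float64(25.4)), (np.int64(278), np.float64(-7.2), np.float64(26.7)), (np.int64(279), np.float64(-7.5), np.float64(27.7)), (np.int64(280), np.float64(-8.1), np.float64(28.4)), (np.int64(281), np.float64(-8.8), np.float64(28.7)), (np.int64(282), np.float64(-9.8), np.float64(28.6)), (np.int64(283), np.float64(-10.6), np.float64(28.7)), (np.int64(284), np.float64(-11.4), np.float64(29.0)), (np.int64(285), np.float64(-12.7), np.float64(28.3)), (np.int64(286), np.float64(-13.6), np.float64(28.4)), (np.int64(287), np.float64(-14.4), np.float64(28.5)), (np.int64(288), np.float
[... 4215 characters left out ...]
np.float64(-15.8), np.float64(30.9)), (np.int64(291), np.float64(-17.1), np.float64(30.3))]
254 red [] or [(np.int64(281), np.float64(-12.6), np.float64(22.0)), (np.int64(282), np.float64(-12.7), np.float64(23.4)), (np.int64(283), np.float64(-12.8), np.float64(25.0)), (np.int64(284), np.float64(-12.5), np.float64(27.0)), (np.int64(285), np.float64(-12.3), np.float64(29.0)), (np.int64(286), np.float64(-12.7), np.float64(29.9)), (np.int64(287), np.float64(-13.5), np.float64(30.2)), (np.int64(288), np.float64(-14.0), np.float64(30.8)), (np.int64(289), np.float64(-15.1), np.float64(30.6)), (np.int64(290), np.float64(-16.1), np.float64(30.3)), (np.int64(291), np.float64(-17.2), np.float64(30.1))]
```

Still on the mark and centred. Squeezing now.

arm_command --pt "0.6 0 0 0 0" --pt "0.45 0 0 0 0" --pt "0.3 0 0 0 0" --pt "0.15 0 0 0 0" --pt "0 0 0 0 0" --pt "-0.15 0 0 0 0" --pt "-0.3 0 0 0 0" --pt "-1 0 0 0 0" --pt "-1 0 0 0 0" --pt "-1 0 0 0 0" --pt "-1 0 0 0 0" --pt "-1 0 0 0 0" --newtons 35

```text
clock: 17.23
eef_pos: [610.6, -25.0, 98.6]
eef_rot: [-3.137, 0.0, 1.455]
wrist_force: [-16.8, -2.6, 12.5]
finger_gap: 27.4
finger_force: 37.2
```

Run:
```python
from gap import *
gap()
```

```text
17.225 [610.6374576  -25.02159357  98.55185702] [-3.13661075e+00  2.07932905e-04  1.45486192e+00] s 45.36685657307162 x 609.4847336367285 [-16.75072961  -2.58644809  12.54542933] 27.441104061075627 37.24514275789261
rail x of strip pix
or 41 s pct [-10.1  -8.2  -7.1  -6.9  -6.7] a [545.1 548.6 551.2]
242 red [] or [(np.int64(274), np.float64(-7.2), np.float64(20.1)), (np.int64(275), np.float64(-7.1), np.float64(21.9)), (np.int64(276), np.float64(-7.0), np.float64(23.8)), (np.int64(277), np.float64(-7.0), np.float64(25.5)), (np.int64(278), np.float64(-7.0), np.float64(27.2))]
244 red [] or [(np.int64(274), np.float64(-7.1), np.float64(20.1)), (np.int64(275), np.float64(-6.7), np.float64(22.6)), (np.int64(276), np.float64(-7.0), np.float64(23.8)), (np.int64(277), np.float64(-6.9), np.float64(25.7)), (np.int64(278), np.float64(-7.0), np.float64(27.2))]
246 red [] or [(np.int64(275), np.float64(-7.3), np.float64(21.6)), (np.int64(276), np.float64(-6.9), np.float64(24.1)), (np.int64(277), np.float64(-7.5), np.float64(24.7)), (np.int64(278), np.float64(-7.6), np.float64(26.1))]
248 red [] or [(np.int64(274), np.float64(-7.5), np.float64(19.4)), (np.int64(275), np.float64(-8.2), np.float64(19.9)), (np.int64(276), np.float64(-8.6), np.float64(20.9)), (np.int64(277), np.float64(-9.4), np.float64(21.1)), (np.int64(278), np.float64(-10.1), np.float64(21.6))]
250 red [] or []
252 red [] or []
254 red [] or []
```

Closed: gap 27.4 mm at 37 N, and the TCP has not moved along the rail. The pointer is now hidden from the wrist camera, so I check the carriage position by the block's front edge and the lever by its depth.

Run:
```python
from mark import *
c=eyes.camera('wrist')
def edge(im,c):
    # +y end of the blue block at rail x near 611-? columns, sub-pixel: blue mask top row
    H,S,V=cv2.split(cv2.cvtColor(im,cv2.COLOR_BGR2HSV));m=(H>100)&(H<125)&(S>120)&(V>40);out=[]
    for u in range(240,345,3):
        r=np.where(m[120:260,u])[0]
        if len(r): p=onz(c,u,120+r[0]-.5,45)[:2];out.append((round(p@ex,1),round(p@ey,1)))
    return out
now=edge(c['img'],c);print('now',now)
# camera pose at the w6 picture: TCP shift only (same orientation)
t=manip.read_state()['eef_pos'];h=dict(c);h['eye']=np.array(c['eye'])+np.array([613.16,-153.05,99.88])-t
old=edge(cv2.imread('pics/w6.png'),h);print('home',old)
P=cloud(c);H,S,V=cv2.split(cv2.cvtColor(c['img'],cv2.COLOR_BGR2HSV));a=P[...,:2]@ex;s=P[...,:2]@ey
m=((H<7)|(H>173))&(S>120)&(V>40)&(P[...,2]>60)&(a>600)&(a<660)
for lo,hi in((60,75),(75,90),(90,105),(105,122)):
    q=m&(P[...,2]>lo)&(P[...,2]<hi)&(s>0)
    if q.sum()>5: print('lever z',lo,q.sum(),np.percentile(a[q],[5,50,95]).round(1),np.percentile(s[q],[5,95]).round(1))
st=manip.read_state();print(st['wrist_force'],st['finger_gap'],st['finger_force'],st['eef_pos']@np.r_[ey,0])
```

```text
now [(np.float64(580.6), np.float64(71.2)), (np.float64(582.8), np.float64(74.1)), (np.float64(584.9), np.float64(74.8)), (np.float64(587.0), np.float64(74.9)), (np.float64(589.1), np.float64(74.9)), (np.float64(591.2), np.float64(74.9)), (np.float64(593.3), np.float64(74.9)), (np.float64(595.4), np.float64(74.1)), (np.float64(597.5), np.float64(74.1)), (np.float64(599.6), np.float64(74.1)), (np.float64(601.7), np.float64(74.1)), (np.float64(603.8), np.float64(74.1)), (np.float64(605.9), np.float64(74.1)), (np.float64(608.0), np.float64(74.2)), (np.float64(610.1), np.float64(74.2)), (np.float64(612.2), np.float64(74.2)), (np.float64(614.3), np.float64(74.2)), (np.float64(616.5), np.float64(74.2)), (np.float64(618.6), np.float64(74.2)), (np.float64(620.7), np.float64(74.2)), (np.float64(622.8), np.float64(74.2)), (np.float64(624.9), np.float64(74.2)), (np.float64(627.0), np.float64(74.2))]
home [(np.float64(580.9), np.float64(-51.6)), (np.float64(583.1), np.float64(-50.2)), (np.float64(585.2), np.float64(-49.5)), (np.float64(587.3), np.float64(-50.2)), (np.float64(589.4), np.float64(-
[... 592 characters left out ...]
loat64(-50.1)), (np.float64(623.2), np.float64(-50.1)), (np.float64(625.3), np.float64(-50.1)), (np.float64(627.4), np.float64(-50.1)), (np.float64(629.5), np.float64(-49.4)), (np.float64(631.6), np.float64(-49.4)), (np.float64(633.7), np.float64(-49.4)), (np.float64(635.8), np.float64(-49.4)), (np.float64(637.9), np.float64(-50.1)), (np.float64(640.0), np.float64(-50.8)), (np.float64(642.3), np.float64(-59.5))]
lever z 60 104 [613.5 617.8 622.1] [47.3 50. ]
lever z 75 156 [613.3 617.6 622. ] [47.2 50. ]
lever z 90 206 [613.  617.1 622. ] [40.6 50.1]
lever z 105 887 [613.4 617.5 621.8] [31.1 50.6]
[-17.83246906  -2.45775053  12.10540242] 27.443804009615082 37.24504664540291 45.34591243210657
```

The carriage has slid about 124.3 mm, which agrees with the mark. The lever reads the same x at every height, so it is upright. Handing in.

```bash
python3 -c "
from cell import ticket
print(ticket.sign_off())"
```

```text
the job is handed in; nothing more can be done
None
```

The job is handed in: the amber vial is in the socket, the carriage was on the mark to within about 0.3 mm before the squeeze and I saw no shift after it (the pointer was then hidden, so I checked by the block edge, good to about 0.7 mm), and the lever is upright with the gripper still squeezing at about 37 N.

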